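Set the coffee grinder's stepped collar to 7

TASK

Get the coffee grinder ready for filter coffee: pull its wooden dust cap straight up off the top and set it down, mouth down, on the free worktop beside the grinder, then turn the numbered collar to 7, so that it rests in that click with the 7 at the pointer. Leave the mug, the jam jar and the teaspoon where they are.

Things in the scene. Friction and masses are not known exactly. Their poses are not given: they have to be found in the camera images.
- grinder: Cream coffee grinder, heavy, fixed. Origin on the worktop under the vertical axis of collar and cap; z up; front (pointer, cup) at its own -x, column at +x. Its flat head is 149 mm high; it reaches 86 mm from the axis to the back, 64 mm to the front, 58 mm to each side. The worktop from 0.10 to 0.20 m from this axis towards the robot's right (world -y) is always free.
- collar (a joint): Collar setting, rad: numbers 1 to 9, a click every 0.5236; number N is 0.5236 x (N - 1), so 7 is 3.142. Grows counter-clockwise seen from above; stops just past 1 and 9. Starts at 1, 2 or 3, so needs 2.1 to 3.2 rad: more than a wrist turns in one grasp. Turning over a crest takes about 0.2 N m; let go between clicks it springs to the nearer one.
- collar_grip (a point): Point on the collar's axis, 174 mm above the worktop (fixed, does not turn). The collar's knurled steel grip is a cylinder of 50 mm diameter, 154 to 186 mm above the worktop. Below it, part of the collar, is the flat numbered skirt, 92 mm diameter, top at 154 mm: keep fingertips above it. Above it stands the fixed throat, 40 mm diameter, up to 212 mm.
- index (a point): Middle of the fixed black pointer on the head's front, beside the skirt's rim, 52 mm from the collar's axis, 151 mm up; the number on the skirt that stands at its tip is the setting.
- cap_center (a point): Centre, half-way up, of the loose wooden cap: stepped bell 60 mm tall, z up, open below. Grip its upper part, 52 mm diameter, 25 mm tall; the lower part is 61 mm diameter. On the grinder mouth and top are 156 and 216 mm above the worktop; a rubber seal holds it with about 12 N over the first 20 mm; it is clear when raised 56 mm. Standing on the worktop this point is 30 mm up.
- mug: Mug, 107 mm tall, 90 mm diameter, handle to one side; origin at its underside's centre. Not to be moved.
- jar: Jam jar, 84 mm tall, 68 mm diameter; origin at its underside's centre. Not to be moved.
- teaspoon: Teaspoon, 130 mm long, lying on the worktop; origin at its underside's centre. Not to be moved.
Not all that is in view belongs to the job. What is meant by the part that bears cap_center is not grey or yellow, and is the smaller of those in its own colour.

How it is judged (in metres and radians):
On the way, in this order (a step that is already met when the one before it is completed fails the run):
1. the cap is off and stands mouth down on the worktop, let go (height (world z) of cap_center below 0.036 m and angle between cap_center's own z axis and vertical below 0.12 rad and contact force between the fingers and cap below 0.1 N), for 0.2 s.
2. the collar stands at 7 (value of joint collar between 3.02 and 3.26 rad), for 0.2 s.
At the end, for the whole second after the job is handed in: The collar rests in click 7 (3.14 rad, within 0.12) and the cap stands still and upright, mouth down, flat on the worktop (its centre 24 to 36 mm up, tilt under 0.12 rad) (all of step 2 and height (world z) of cap_center between 0.024 and 0.036 m and angle between cap_center's own z axis and vertical below 0.12 rad and linear speed of cap below 0.02 m/s); the robot touches nothing.
It fails at once if the cap is dropped (falls free of the fingers at over 0.6 m/s) (contact force between the fingers and cap below 0.05 N and linear speed of cap above 0.6 m/s).
It fails at once if the cap is tipped by more than 0.6 rad (angle between cap_center's own z axis and vertical above 0.6 rad).
It fails at once if the mug, the jam jar or the teaspoon is moved by more than 30 mm (distance of any of mug, jar, teaspoon from where it was at the start of the episode above 0.03 m).
It also fails if it takes over 61 s, if anything falls off the work surface, if the arm or the gripper's body presses on something with over 40 N, if the wrist force passes 120 N, or if a joint passes its speed limit or range.

ROBOT

A 6-joint arm with a two-finger parallel gripper is mounted at the origin on a cart in front of the work surface, level with it; the furniture and walls round the work are solid. World frame = base frame: x ahead of the robot, y to its left, z up, the work surface at z = 0. Lengths are in m, angles in degrees, forces in N, time in s.
With the tool pointing down it reaches from about 0.3 to 0.75 m from the base axis. Payload 8.5 kg.
Tool frame: the origin (TCP) lies on the mounting face of the last link; the fingertips stand 173 mm ahead of it and the grasp point (between the pads) lies 155 mm ahead of it (env.tips_ahead is the distance from the TCP to the fingertips, in m); z points along the fingers, x is the direction in which the jaws open and shut, and the axes are right-handed (so a half turn about z gives the same grasp; the last joint's range is limited). The gripper opens to 85 mm and grips with 20 to 120 N. Pads are 22 mm wide; open, the fingers measure 114 mm over their backs; the gripper's body (76 mm by 85 mm) begins 54 mm behind the grasp point. The pads swing forward as they close: fully open they stand 13 mm farther back than shut.
Start: joints at [-80.117, 21.807, 74.336, -0, 83.858, -12.336], TCP at [0.208, -0.509, 0.405] pointing down, gripper open.
Joint ranges: [-178.18, 178.18], [-50.72, 133.34], [12.68, 142.11], [-81.47, 261.47], [9.98, 163.14], [-165.26, 165.26]. Speed limits (degrees/s): [136.94, 136.94, 180, 180, 180, 180].

INTERFACE

Orientations are given as a 3x3 rotation matrix whose columns are the frame's x, y, z axes.
In Python, from rig import env gives the robot as it stands. The module is installed in compiled form; this text tells all that it offers.
- The arm moves only by the tool step_arm, never from a script. Its argument "increments" is a list of rows, each an object of numbers: "x", "y", "z": the shift along the tool's x, y, z in cm; "wx", "wy", "wz": the turn, a rotation vector about the tool's x, y, z in rad; "gripper": the finger opening in cm, from 0 to 8.54. A call has 1 to 20 rows; each row shifts and turns the commanded pose from where the row before left it, along the tool's axes as they then stand; what a row does not reach is not made up. A row lasts 1/10 s, in which the tool goes at most 50 mm and 8.59 degrees, less where a joint would pass 70% of its speed; a pose out of reach is approached as far as the arm can. A call with a gripper value outside its range is refused whole. The fingers move at their own pace and stop on an object; "newtons" is the grip in N (left out, the last holds). Time passes only in rows, so rows that do not move let the fingers close. It gives the time, the measured TCP pose, the force and the opening at its end, in the units of the state.
- env.observe(): the state, without advancing time (a new reading comes with each control period).
- env.get_image(name): name is "side" or "top"; returns a dict with "color" (400x640x3 uint8, blue, green, red), "camera_matrix" (3x3 intrinsics, pixels), "distortion" ([k1, k2, p1, p2, k3] as OpenCV has them; the pictures are not rectified), "rvec" (rotation vector, rad) and "tvec" (3), from world to camera coordinates, as OpenCV has them. Camera axes: x right, y down, z forward; pixel columns grow to the right and rows downward; lengths in m; the calibration is good to about 2 mm. A picture is of the moment at which its call begins. There is no depth.
- env.close_job(): hands the job in, once; it reports no verdict.
The state is a dict: "time_s": time; "q": joint angles; "qvel": joint speeds; "joint_efforts": joint torques, N m; "position": TCP position; "tool_rot": TCP orientation; "ft_force": force on the tool from outside, world axes, zero at the start; "wrist_torque": the same for the moment, N m; "grip_width": finger opening in m.
Only numpy, scipy, OpenCV 4.12 (cv2) and the standard library are available. Lean on these libraries where they do the work, as an engineer would, in place of code of your own. Each camera call takes 0.05 s, during which the arm holds its last target. There are 200 camera calls.

## Working session

There is one attempt and no reset: what is moved stays moved. The work goes in short steps, Python scripts to look and compute and a tool call to move; the robot and the scene stay as the last step left them, time stands still between calls to the robot, and variables do not carry over. Pictures are saved under pics/ and viewed, about 8 in all and at most 12, crops included, and the job is handed in when it is done.

Besides the shell and the picture viewer there is one more tool, called after ">>>" by a JSON object that holds its "name" and its "arguments". step_arm: Moves the arm, as the interface text tells. Its arguments: {"type":"object","properties":{"increments":{"type":"array"},"newtons":{"type":"number"}},"required":["increments"]}

```bash
mkdir -p pics; cat > h.py <<'E'
import numpy as np, cv2
from rig import env
def grab(n,name):
    im=env.get_image(n); cv2.imwrite(f'pics/{name}.png',im['color']); np.save(f'pics/{name}.npy',im,allow_pickle=True); return im
def load(name): return np.load(f'pics/{name}.npy',allow_pickle=True).item()
def ray(im,px):
    K=np.array(im['camera_matrix']);R=cv2.Rodrigues(np.array(im['rvec'],float))[0];t=np.array(im['tvec'],float).ravel()
    u=cv2.undistortPoints(np.array([[px]],float),K,np.array(im['distortion'],float)).ravel()
    return -R.T@t, R.T@np.array([u[0],u[1],1])
def onz(im,px,z):
    o,d=ray(im,px); return o+d*(z-o[2])/d[2]
def proj(im,p):
    return cv2.projectPoints(np.array(p,float).reshape(-1,1,3),np.array(im['rvec'],float),np.array(im['tvec'],float),np.array(im['camera_matrix']),np.array(im['distortion'],float))[0].reshape(-1,2)
E
python3 - <<'E'
from h import *
a=grab('top','t0');b=grab('side','s0')
for i in(a,b): print(ray(i,(320,200)))
print(env.observe())
E
```

```text
(array([0.35247605, 0.00797722, 1.25400506]), array([ 0.1500989 , -0.02380429, -0.98859241]))
(array([-0.19364494,  0.48584666,  1.12516802]), array([ 0.5503725 , -0.36853674, -0.74925325]))
{'time_s': 0.1, 'q': array([-8.01179746e+01,  2.18372596e+01,  7.43795708e+01,  5.80682451e-04,
        8.38583467e+01, -1.23354678e+01]), 'qvel': array([ 0.0164191 , -0.05442686, -0.13177499,  0.01860629, -0.00320042,
        0.04537557]), 'joint_efforts': array([ 3.44644519e-03, -4.49224091e+01, -2.31654596e+01, -1.74397856e-04,
        3.65435437e-03,  4.96828903e-06]), 'position': array([ 0.20796186, -0.50912189,  0.4041771 ]), 'tool_rot': array([[ 3.78122303e-01, -9.25755625e-01, -2.15253263e-04],
       [-9.25754766e-01, -3.78122253e-01,  1.29434907e-03],
       [-1.27964298e-03, -2.90150516e-04, -9.99999139e-01]]), 'ft_force': array([ 0.13462112, -0.42284165,  0.49963928]), 'wrist_torque': array([ 1.75377322e-05,  3.81949298e-02, -3.53247254e-02]), 'grip_width': 0.08557251290340023}
```

View pics/t0.png

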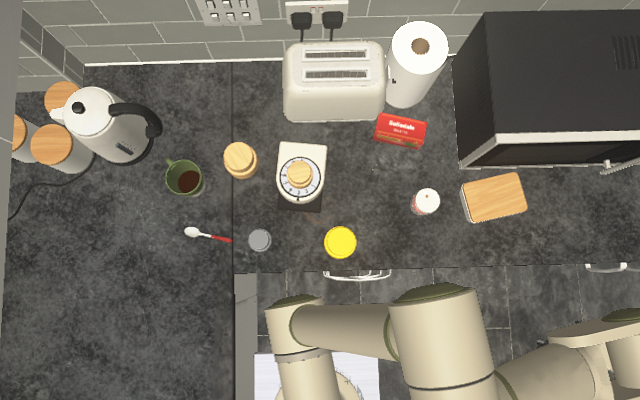

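View pics/s0.png

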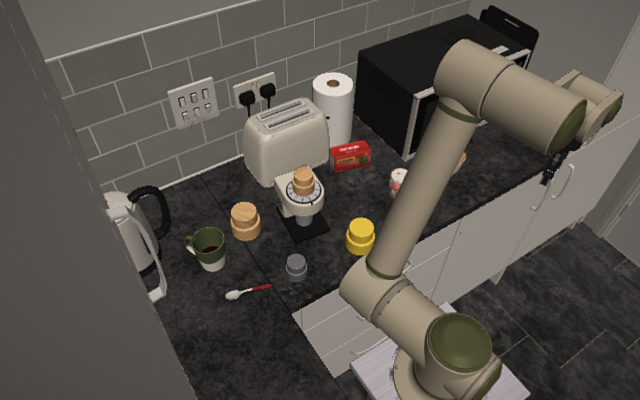

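The top view shows two wooden bells, one on the grinder at (299,173) and a larger one standing at (240,160). There is also a grey bell at (260,240) and a yellow one at (340,242). The small wooden one on the grinder fits, since it is neither grey nor yellow. I'll measure both and confirm in a crop.

```bash
python3 - <<'E'
from h import *
a=load('t0');b=load('s0')
for n,im,boxes in(('t',a,[(280,150,320,195),(220,138,262,182)]),('s',b,[(288,162,318,198),(225,198,265,245)])):
    hsv=cv2.cvtColor(im['color'],cv2.COLOR_BGR2HSV)
    m=cv2.inRange(hsv,(8,90,90),(22,255,255))
    for x0,y0,x1,y1 in boxes:
        mm=np.zeros_like(m);mm[y0:y1,x0:x1]=m[y0:y1,x0:x1]
        c=max(cv2.findContours(mm,0,2)[0],key=cv2.contourArea)
        print(n,cv2.boundingRect(c),cv2.minEnclosingCircle(c),cv2.contourArea(c))
print(onz(a,(299,172),.216),onz(a,(240,158),.06))
t=a['color'][130:220,265:335];s=b['color'][150:250,260:340]
cv2.imwrite('pics/c0.png',np.hstack([cv2.resize(t,(400,514),interpolation=2),cv2.resize(s,(400,514),interpolation=2)]))
print('axes',proj(a,[[.5,0,0],[.6,0,0],[.5,.1,0]]))
E
```

```text
t (287, 161, 25, 28) ((298.93389892578125, 174.4049530029297), 13.751235961914062) 504.0
t (223, 142, 35, 37) ((240.21287536621094, 159.74752807617188), 19.14803695678711) 966.0
s (293, 167, 21, 29) ((303.0, 181.125), 14.440170288085938) 482.0
s (230, 201, 30, 40) ((244.90830993652344, 220.92906188964844), 20.020322799682617) 923.0
[0.57488775 0.02813968 0.216     ] [0.64962015 0.18324648 0.06      ]
axes [[312.1803845  216.07652525]
 [311.14301512 179.34510843]
 [274.77745542 217.10107837]]
```

View pics/c0.png

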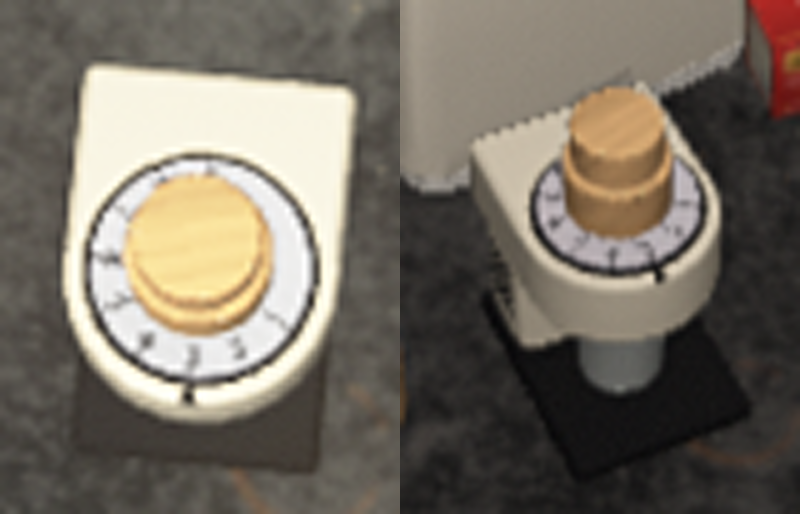

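Confirmed: the small cap on the grinder has its top at about (299,172). Skirt centre is about (300.5,177). The pointer at about (298,199) reads 3, so the collar needs +2.09 rad.

```bash
python3 - <<'E'
from h import *
a=load('t0');b=load('s0')
cr=lambda x,y:(265+x*70/400-.5,130+y*90/514-.5)
cs=lambda x,y:(260+x*80/400-.5,150+y*100/514-.5)
print('captop',onz(a,cr(196,241),.216)); print('capS',onz(b,cs(616-400,132),.216))
print('skirt',onz(a,cr(203,268),.154)); print('skirtS',onz(b,cs(619-400,200),.154))
print('ptr',onz(a,cr(188,393),.151),onz(b,cs(658-400,272),.151))
print('back corners',onz(a,cr(90,66),.149),onz(a,cr(353,92),.149))
# collars extents of skirt black ring
for nm,im,px in(('mug',a,(184,178)),('jar',a,(426,202)),('grey',a,(260,240)),('yel',a,(340,242)),('spoon',a,(208,235))): print(nm,onz(im,px,.06))
# yaw
E
```

```text
captop [0.57559047 0.02857171 0.216     ]
capS [0.57348397 0.02967924 0.216     ]
skirt [0.57738433 0.02716823 0.154     ]
skirtS [0.58083774 0.02416945 0.154     ]
ptr [0.52545294 0.034705   0.151     ] [0.52748284 0.0320172  0.151     ]
back corners [0.66666913 0.07283738 0.149     ] [ 0.65229662 -0.0377813   0.149     ]
mug [0.60083565 0.32813257 0.06      ]
jar [ 0.52110673 -0.29188651  0.06      ]
grey [0.43573512 0.13391886 0.06      ]
yel [ 0.42512192 -0.06800448  0.06      ]
spoon [0.45195911 0.26553574 0.06      ]
```

>>> {"name": "step_arm", "arguments": {"increments": [{"z":-4,"gripper":8.54},{"x":-2.1,"y":-3.2},{"x":-2.1,"y":-3.2},{"x":-2.1,"y":-3.2},{"x":-2.1,"y":-3.2},{"x":-2.1,"y":-3.2},{"x":-2.1,"y":-3.2},{"x":-2.1,"y":-3.2},{"x":-2.1,"y":-3.2},{"x":-2.1,"y":-3.2},{"x":-2.1,"y":-3.2},{"x":-2.1,"y":-3.2},{"x":-2.1,"y":-3.2},{"x":-2.1,"y":-3.2},{"x":-2.1,"y":-3.2},{"x":-2.1,"y":-3.2},{"x":-2.1,"y":-3.2},{"x":-2.1,"y":-3.2},{"z":0},{"z":0}], "newtons": 40}}

```text
invalid input at $.increments[0]: expected keys x, y, z, wx, wy, wz, gripper
```

```bash
python3 - <<'E'
from h import *
o=env.observe();print(o['q'],o['position'],o['tool_rot'],env.tips_ahead)
R=o['tool_rot'];print(R.T@(np.array([.576,.028,.40])-o['position'])*100)
a=grab('top','t1');b=grab('side','s1')
cv2.imwrite('pics/c1.png',np.hstack([cv2.resize(a['color'][110:230,240:360],(400,400)),cv2.resize(b['color'][100:220,240:360],(400,400))]))
E
```

```text
[-8.01179746e+01  2.18372596e+01  7.43795708e+01  5.80682451e-04
  8.38583467e+01 -1.23354678e+01] [ 0.20796186 -0.50912189  0.4041771 ] [[ 3.78122303e-01 -9.25755625e-01 -2.15253263e-04]
 [-9.25754766e-01 -3.78122253e-01  1.29434907e-03]
 [-1.27964298e-03 -2.90150516e-04 -9.99999139e-01]] 0.1734
[-35.80743694 -54.38099088   0.47930996]
```

View pics/c1.png

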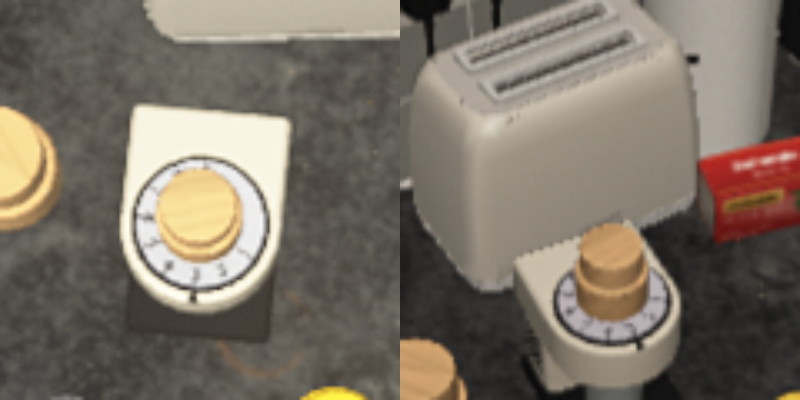

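The move was refused because every row needs all the keys, so the view is unchanged. I'll resend it with full rows.

>>> {"name": "step_arm", "arguments": {"increments": [{"x":0,"y":0,"z":-4,"wx":0,"wy":0,"wz":0,"gripper":8.54},{"x":-2.1,"y":-3.2,"z":0,"wx":0,"wy":0,"wz":0,"gripper":8.54},{"x":-2.1,"y":-3.2,"z":0,"wx":0,"wy":0,"wz":0,"gripper":8.54},{"x":-2.1,"y":-3.2,"z":0,"wx":0,"wy":0,"wz":0,"gripper":8.54},{"x":-2.1,"y":-3.2,"z":0,"wx":0,"wy":0,"wz":0,"gripper":8.54},{"x":-2.1,"y":-3.2,"z":0,"wx":0,"wy":0,"wz":0,"gripper":8.54},{"x":-2.1,"y":-3.2,"z":0,"wx":0,"wy":0,"wz":0,"gripper":8.54},{"x":-2.1,"y":-3.2,"z":0,"wx":0,"wy":0,"wz":0,"gripper":8.54},{"x":-2.1,"y":-3.2,"z":0,"wx":0,"wy":0,"wz":0,"gripper":8.54},{"x":-2.1,"y":-3.2,"z":0,"wx":0,"wy":0,"wz":0,"gripper":8.54},{"x":-2.1,"y":-3.2,"z":0,"wx":0,"wy":0,"wz":0,"gripper":8.54},{"x":-2.1,"y":-3.2,"z":0,"wx":0,"wy":0,"wz":0,"gripper":8.54},{"x":-2.1,"y":-3.2,"z":0,"wx":0,"wy":0,"wz":0,"gripper":8.54},{"x":-2.1,"y":-3.2,"z":0,"wx":0,"wy":0,"wz":0,"gripper":8.54},{"x":-2.1,"y":-3.2,"z":0,"wx":0,"wy":0,"wz":0,"gripper":8.54},{"x":-2.1,"y":-3.2,"z":0,"wx":0,"wy":0,"wz":0,"gripper":8.54},{"x":-2.1,"y":-3.2,"z":0,"wx":0,"wy":0,"wz":0,"gripper":8.54},{"x":-2.1,"y":-3.2,"z":0,"wx":0,"wy":0,"wz":0,"gripper":8.54},{"x":0,"y":0,"z":0,"wx":0,"wy":0,"wz":0,"gripper":8.54},{"x":0,"y":0,"z":0,"wx":0,"wy":0,"wz":0,"gripper":8.54}], "newtons": 40}}

```text
time_s: 2.2
position: [0.5767, 0.0275, 0.4442]
tool_rot: [[0.379, -0.925, -0.001], [-0.925, -0.379, -0.0], [-0.0, 0.001, -1.0]]
ft_force: [0.1, 0.3, -1.0]
grip_width: 0.0855
```

```bash
python3 - <<'E'
from h import *
o=env.observe();print(o['q'],o['position'],o['tool_rot'],o['time_s'],env.tips_ahead)
R=o['tool_rot'];print(R.T@(np.array([.576,.028,.366])-o['position'])*100)
E
```

```text
[-9.00863664e+00  2.32904942e+01  6.54270006e+01 -1.65122045e-02
  9.13384461e+01  5.86944405e+01] [0.57672263 0.02750995 0.44421027] [[ 3.79400240e-01 -9.25232100e-01 -1.00942462e-03]
 [-9.25232614e-01 -3.79400307e-01 -1.31678908e-04]
 [-2.61142459e-04  9.83911593e-04 -9.99999482e-01]] 2.2 0.1734
[-0.07071477  0.04057219  7.82108912]
```

>>> {"name": "step_arm", "arguments": {"increments": [{"x":0,"y":0,"z":2,"wx":0,"wy":0,"wz":0,"gripper":8.54},{"x":0,"y":0,"z":2,"wx":0,"wy":0,"wz":0,"gripper":8.54},{"x":0,"y":0,"z":2,"wx":0,"wy":0,"wz":0,"gripper":8.54},{"x":0,"y":0,"z":1,"wx":0,"wy":0,"wz":0,"gripper":8.54},{"x":0,"y":0,"z":0.8,"wx":0,"wy":0,"wz":0,"gripper":8.54},{"x":0,"y":0,"z":0,"wx":0,"wy":0,"wz":0,"gripper":8.54},{"x":0,"y":0,"z":0,"wx":0,"wy":0,"wz":0,"gripper":4.5},{"x":0,"y":0,"z":0,"wx":0,"wy":0,"wz":0,"gripper":4.5},{"x":0,"y":0,"z":0,"wx":0,"wy":0,"wz":0,"gripper":4.5},{"x":0,"y":0,"z":0,"wx":0,"wy":0,"wz":0,"gripper":4.5},{"x":0,"y":0,"z":0,"wx":0,"wy":0,"wz":0,"gripper":4.5},{"x":0,"y":0,"z":0,"wx":0,"wy":0,"wz":0,"gripper":4.5},{"x":0,"y":0,"z":0,"wx":0,"wy":0,"wz":0,"gripper":4.5},{"x":0,"y":0,"z":0,"wx":0,"wy":0,"wz":0,"gripper":4.5}], "newtons": 60}}

```text
time_s: 3.6
position: [0.5766, 0.0269, 0.3683]
tool_rot: [[0.378, -0.926, 0.003], [-0.926, -0.378, -0.001], [0.002, -0.002, -1.0]]
ft_force: [-2.2, -2.2, 5.5]
grip_width: 0.0502
```

```bash
python3 - <<'E'
from h import *
o=env.observe();print(o['ft_force'],o['wrist_torque'],o['grip_width'])
b=grab('side','s2');a=grab('top','t2')
cv2.imwrite('pics/c2.png',np.hstack([cv2.resize(a['color'][110:230,240:360],(400,400)),cv2.resize(b['color'][100:220,240:360],(400,400))]))
E
```

```text
[-2.16832842 -2.1633745   5.53427581] [-0.37877137  0.19007657 -0.0283126 ] 0.0502129255572459
```

View pics/c2.png

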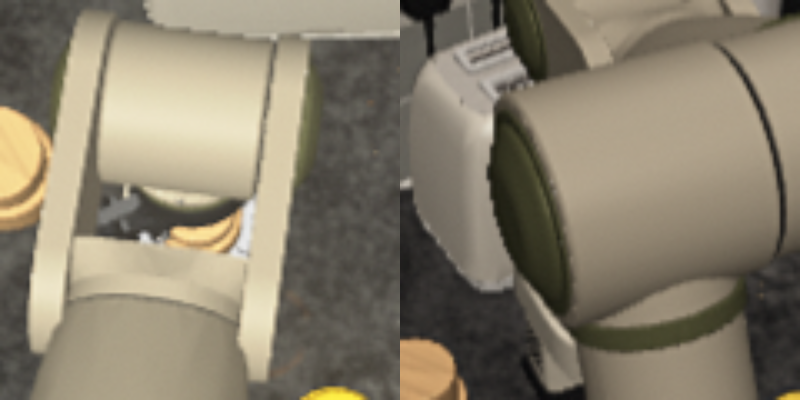

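The grip holds at 50 mm; the arm hides the cap in both views. Pulling straight up.

>>> {"name": "step_arm", "arguments": {"increments": [{"x":0,"y":0,"z":-0.5,"wx":0,"wy":0,"wz":0,"gripper":4.5},{"x":0,"y":0,"z":-0.5,"wx":0,"wy":0,"wz":0,"gripper":4.5},{"x":0,"y":0,"z":-0.5,"wx":0,"wy":0,"wz":0,"gripper":4.5},{"x":0,"y":0,"z":-0.5,"wx":0,"wy":0,"wz":0,"gripper":4.5},{"x":0,"y":0,"z":-0.5,"wx":0,"wy":0,"wz":0,"gripper":4.5},{"x":0,"y":0,"z":-1,"wx":0,"wy":0,"wz":0,"gripper":4.5},{"x":0,"y":0,"z":-1,"wx":0,"wy":0,"wz":0,"gripper":4.5},{"x":0,"y":0,"z":-1,"wx":0,"wy":0,"wz":0,"gripper":4.5},{"x":0,"y":0,"z":-1,"wx":0,"wy":0,"wz":0,"gripper":4.5},{"x":0,"y":0,"z":-1,"wx":0,"wy":0,"wz":0,"gripper":4.5},{"x":0,"y":0,"z":-1,"wx":0,"wy":0,"wz":0,"gripper":4.5},{"x":0,"y":0,"z":-0.5,"wx":0,"wy":0,"wz":0,"gripper":4.5},{"x":0,"y":0,"z":0,"wx":0,"wy":0,"wz":0,"gripper":4.5},{"x":0,"y":0,"z":0,"wx":0,"wy":0,"wz":0,"gripper":4.5}]}}

```text
time_s: 5.1
position: [0.5766, 0.027, 0.4564]
tool_rot: [[0.378, -0.926, -0.001], [-0.926, -0.378, 0.0], [-0.0, 0.001, -1.0]]
ft_force: [0.2, 0.8, -0.3]
grip_width: 0.0505
```

>>> {"name": "step_arm", "arguments": {"increments": [{"x":1,"y":0.4,"z":0,"wx":0,"wy":0,"wz":0,"gripper":4.5},{"x":2,"y":0.8,"z":0,"wx":0,"wy":0,"wz":0,"gripper":4.5},{"x":2,"y":0.8,"z":0,"wx":0,"wy":0,"wz":0,"gripper":4.5},{"x":2,"y":0.8,"z":0,"wx":0,"wy":0,"wz":0,"gripper":4.5},{"x":2,"y":0.8,"z":0,"wx":0,"wy":0,"wz":0,"gripper":4.5},{"x":2,"y":0.8,"z":0,"wx":0,"wy":0,"wz":0,"gripper":4.5},{"x":2,"y":0.8,"z":0,"wx":0,"wy":0,"wz":0,"gripper":4.5},{"x":0.9,"y":0.5,"z":0,"wx":0,"wy":0,"wz":0,"gripper":4.5},{"x":0,"y":0,"z":0,"wx":0,"wy":0,"wz":0,"gripper":4.5},{"x":0,"y":0,"z":0,"wx":0,"wy":0,"wz":0,"gripper":4.5}]}}

```text
time_s: 6.1
position: [0.5763, -0.1229, 0.4566]
tool_rot: [[0.378, -0.926, -0.0], [-0.926, -0.378, 0.0], [-0.0, 0.0, -1.0]]
ft_force: [0.1, 1.2, -0.2]
grip_width: 0.05
```

```bash
python3 - <<'E'
from h import *
b=grab('side','s3');a=grab('top','t3')
cv2.imwrite('pics/c3.png',np.hstack([cv2.resize(a['color'][110:270,260:420],(400,400)),cv2.resize(b['color'][80:280,240:440],(400,400))]))
E
```

```text
(no output)
```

View pics/c3.png

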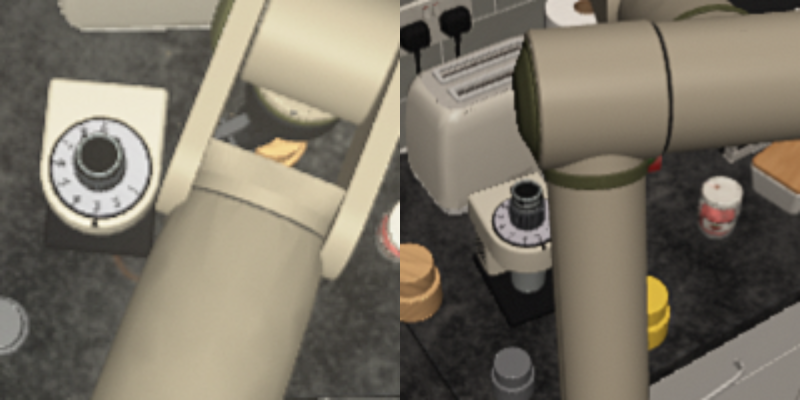

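The cap is off (collar and throat now bare) and held above the free worktop at the right. Lowering it.

>>> {"name": "step_arm", "arguments": {"increments": [{"x":0,"y":0,"z":1,"wx":0,"wy":0,"wz":0,"gripper":4.5},{"x":0,"y":0,"z":3,"wx":0,"wy":0,"wz":0,"gripper":4.5},{"x":0,"y":0,"z":3,"wx":0,"wy":0,"wz":0,"gripper":4.5},{"x":0,"y":0,"z":3,"wx":0,"wy":0,"wz":0,"gripper":4.5},{"x":0,"y":0,"z":3,"wx":0,"wy":0,"wz":0,"gripper":4.5},{"x":0,"y":0,"z":3,"wx":0,"wy":0,"wz":0,"gripper":4.5},{"x":0,"y":0,"z":3,"wx":0,"wy":0,"wz":0,"gripper":4.5},{"x":0,"y":0,"z":2,"wx":0,"wy":0,"wz":0,"gripper":4.5},{"x":0,"y":0,"z":1,"wx":0,"wy":0,"wz":0,"gripper":4.5},{"x":0,"y":0,"z":0.5,"wx":0,"wy":0,"wz":0,"gripper":4.5},{"x":0,"y":0,"z":0.5,"wx":0,"wy":0,"wz":0,"gripper":4.5},{"x":0,"y":0,"z":0.3,"wx":0,"wy":0,"wz":0,"gripper":4.5},{"x":0,"y":0,"z":0.3,"wx":0,"wy":0,"wz":0,"gripper":4.5},{"x":0,"y":0,"z":0,"wx":0,"wy":0,"wz":0,"gripper":4.5},{"x":0,"y":0,"z":0,"wx":0,"wy":0,"wz":0,"gripper":4.5}]}}

```text
time_s: 7.7
position: [0.5764, -0.1232, 0.221]
tool_rot: [[0.378, -0.926, 0.001], [-0.926, -0.378, -0.0], [0.0, -0.0, -1.0]]
ft_force: [-0.3, -0.9, -0.5]
grip_width: 0.0496
```

>>> {"name": "step_arm", "arguments": {"increments": [{"x":0,"y":0,"z":0.3,"wx":0,"wy":0,"wz":0,"gripper":4.5},{"x":0,"y":0,"z":0.3,"wx":0,"wy":0,"wz":0,"gripper":4.5},{"x":0,"y":0,"z":0,"wx":0,"wy":0,"wz":0,"gripper":4.5},{"x":0,"y":0,"z":0,"wx":0,"wy":0,"wz":0,"gripper":4.5}]}}

```text
time_s: 8.1
position: [0.5764, -0.1231, 0.2146]
tool_rot: [[0.378, -0.926, -0.0], [-0.926, -0.378, 0.0], [-0.0, 0.0, -1.0]]
ft_force: [-0.2, 0.2, -0.8]
grip_width: 0.0502
```

>>> {"name": "step_arm", "arguments": {"increments": [{"x":0,"y":0,"z":0.2,"wx":0,"wy":0,"wz":0,"gripper":4.5},{"x":0,"y":0,"z":0.1,"wx":0,"wy":0,"wz":0,"gripper":4.5},{"x":0,"y":0,"z":0,"wx":0,"wy":0,"wz":0,"gripper":4.5},{"x":0,"y":0,"z":0,"wx":0,"wy":0,"wz":0,"gripper":4.5}]}}

```text
time_s: 8.5
position: [0.5764, -0.1231, 0.2125]
tool_rot: [[0.378, -0.926, 0.001], [-0.926, -0.378, -0.0], [0.001, -0.001, -1.0]]
ft_force: [-0.6, 0.6, 4.0]
grip_width: 0.0503
```

Contact came at 0.2125 with 4 N, as predicted. Releasing and rising.

>>> {"name": "step_arm", "arguments": {"increments": [{"x":0,"y":0,"z":0,"wx":0,"wy":0,"wz":0,"gripper":6},{"x":0,"y":0,"z":0,"wx":0,"wy":0,"wz":0,"gripper":8.54},{"x":0,"y":0,"z":0,"wx":0,"wy":0,"wz":0,"gripper":8.54},{"x":0,"y":0,"z":0,"wx":0,"wy":0,"wz":0,"gripper":8.54},{"x":0,"y":0,"z":0,"wx":0,"wy":0,"wz":0,"gripper":8.54},{"x":0,"y":0,"z":0,"wx":0,"wy":0,"wz":0,"gripper":8.54},{"x":0,"y":0,"z":0,"wx":0,"wy":0,"wz":0,"gripper":8.54},{"x":0,"y":0,"z":-1,"wx":0,"wy":0,"wz":0,"gripper":8.54},{"x":0,"y":0,"z":-3,"wx":0,"wy":0,"wz":0,"gripper":8.54},{"x":0,"y":0,"z":-4,"wx":0,"wy":0,"wz":0,"gripper":8.54},{"x":0,"y":0,"z":-4,"wx":0,"wy":0,"wz":0,"gripper":8.54},{"x":0,"y":0,"z":-4,"wx":0,"wy":0,"wz":0,"gripper":8.54},{"x":0,"y":0,"z":-4,"wx":0,"wy":0,"wz":0,"gripper":8.54},{"x":0,"y":0,"z":-4,"wx":0,"wy":0,"wz":0,"gripper":8.54},{"x":0,"y":0,"z":0,"wx":0,"wy":0,"wz":0,"gripper":8.54},{"x":0,"y":0,"z":0,"wx":0,"wy":0,"wz":0,"gripper":8.54}]}}

```text
time_s: 10.1
position: [0.576, -0.123, 0.4528]
tool_rot: [[0.378, -0.926, 0.002], [-0.926, -0.378, -0.001], [0.001, -0.001, -1.0]]
ft_force: [0.1, 0.0, -0.2]
grip_width: 0.0853
```

```bash
python3 - <<'E'
from h import *
o=env.observe();print(o['q'],o['position'])
b=grab('side','s4');a=grab('top','t4')
cv2.imwrite('pics/c4.png',np.hstack([cv2.resize(a['color'][110:270,260:420],(400,400)),cv2.resize(a['color'][145:210,275:340],(400,400),interpolation=2)]))
E
```

```text
[-2.35595309e+01  2.42786197e+01  6.24511738e+01 -1.43203288e-03
  9.31582238e+01  4.42183071e+01] [ 0.57596967 -0.12296812  0.45277637]
```

View pics/c4.png

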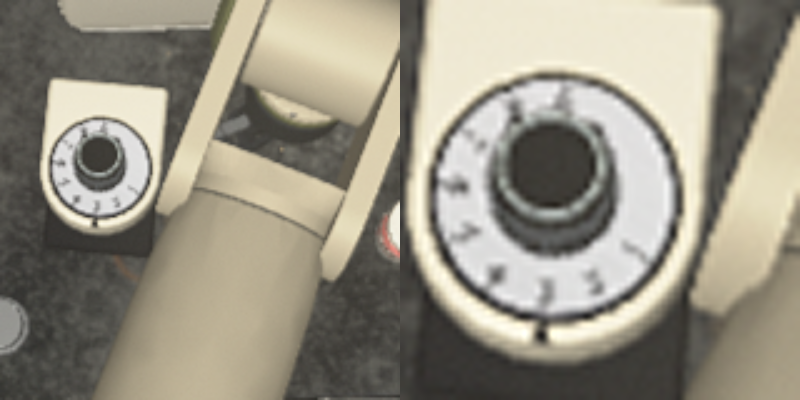

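The cap is released and the collar still reads 3. Going to the collar.

>>> {"name": "step_arm", "arguments": {"increments": [{"x":-1,"y":-0.4,"z":0,"wx":0,"wy":0,"wz":0,"gripper":8.54},{"x":-2,"y":-0.8,"z":0,"wx":0,"wy":0,"wz":0,"gripper":8.54},{"x":-2,"y":-0.8,"z":0,"wx":0,"wy":0,"wz":0,"gripper":8.54},{"x":-2,"y":-0.8,"z":0,"wx":0,"wy":0,"wz":0,"gripper":8.54},{"x":-2,"y":-0.8,"z":0,"wx":0,"wy":0,"wz":0,"gripper":8.54},{"x":-2,"y":-0.8,"z":0,"wx":0,"wy":0,"wz":0,"gripper":8.54},{"x":-2,"y":-0.8,"z":0,"wx":0,"wy":0,"wz":0,"gripper":8.54},{"x":-0.9,"y":-0.5,"z":0,"wx":0,"wy":0,"wz":0,"gripper":8.54},{"x":0,"y":0,"z":0,"wx":0,"wy":0,"wz":0,"gripper":8.54},{"x":0,"y":0,"z":0,"wx":0,"wy":0,"wz":0,"gripper":8.54}]}}

```text
time_s: 11.2
position: [0.5767, 0.0268, 0.4514]
tool_rot: [[0.378, -0.926, -0.001], [-0.926, -0.378, -0.0], [-0.0, 0.001, -1.0]]
ft_force: [0.3, -0.7, -0.0]
grip_width: 0.0856
```

>>> {"name": "step_arm", "arguments": {"increments": [{"x":0,"y":0,"z":2,"wx":0,"wy":0,"wz":0,"gripper":8.54},{"x":0,"y":0,"z":2,"wx":0,"wy":0,"wz":0,"gripper":8.54},{"x":0,"y":0,"z":2,"wx":0,"wy":0,"wz":0,"gripper":8.54},{"x":0,"y":0,"z":2,"wx":0,"wy":0,"wz":0,"gripper":8.54},{"x":0,"y":0,"z":2,"wx":0,"wy":0,"wz":0,"gripper":8.54},{"x":0,"y":0,"z":1,"wx":0,"wy":0,"wz":0,"gripper":8.54},{"x":0,"y":0,"z":0.7,"wx":0,"wy":0,"wz":0,"gripper":8.54},{"x":0,"y":0,"z":0,"wx":0,"wy":0,"wz":0,"gripper":8.54},{"x":0,"y":0,"z":0,"wx":0,"wy":0,"wz":0,"gripper":8.54}]}}

```text
time_s: 12.1
position: [0.5767, 0.0269, 0.3355]
tool_rot: [[0.378, -0.926, 0.001], [-0.926, -0.378, -0.0], [0.001, -0.001, -1.0]]
ft_force: [-0.4, 0.2, 1.1]
grip_width: 0.0853
```

>>> {"name": "step_arm", "arguments": {"increments": [{"x":0,"y":0,"z":0,"wx":0,"wy":0,"wz":0,"gripper":4.3},{"x":0,"y":0,"z":0,"wx":0,"wy":0,"wz":0,"gripper":4.3},{"x":0,"y":0,"z":0,"wx":0,"wy":0,"wz":0,"gripper":4.3},{"x":0,"y":0,"z":0,"wx":0,"wy":0,"wz":0,"gripper":4.3},{"x":0,"y":0,"z":0,"wx":0,"wy":0,"wz":0,"gripper":4.3},{"x":0,"y":0,"z":0,"wx":0,"wy":0,"wz":0,"gripper":4.3},{"x":0,"y":0,"z":0,"wx":0,"wy":0,"wz":0,"gripper":4.3},{"x":0,"y":0,"z":0,"wx":0,"wy":0,"wz":0,"gripper":4.3}], "newtons": 80}}

```text
time_s: 12.9
position: [0.5766, 0.0267, 0.336]
tool_rot: [[0.378, -0.926, 0.002], [-0.926, -0.378, -0.001], [0.002, -0.001, -1.0]]
ft_force: [-1.1, -2.9, 5.7]
grip_width: 0.0478
```

>>> {"name": "step_arm", "arguments": {"increments": [{"x":0,"y":0,"z":0,"wx":0,"wy":0,"wz":-0.1,"gripper":4.3},{"x":0,"y":0,"z":0,"wx":0,"wy":0,"wz":-0.1,"gripper":4.3},{"x":0,"y":0,"z":0,"wx":0,"wy":0,"wz":-0.1,"gripper":4.3},{"x":0,"y":0,"z":0,"wx":0,"wy":0,"wz":-0.1,"gripper":4.3},{"x":0,"y":0,"z":0,"wx":0,"wy":0,"wz":-0.1,"gripper":4.3},{"x":0,"y":0,"z":0,"wx":0,"wy":0,"wz":-0.1,"gripper":4.3},{"x":0,"y":0,"z":0,"wx":0,"wy":0,"wz":-0.1,"gripper":4.3},{"x":0,"y":0,"z":0,"wx":0,"wy":0,"wz":-0.1,"gripper":4.3},{"x":0,"y":0,"z":0,"wx":0,"wy":0,"wz":-0.1,"gripper":4.3},{"x":0,"y":0,"z":0,"wx":0,"wy":0,"wz":-0.1,"gripper":4.3},{"x":0,"y":0,"z":0,"wx":0,"wy":0,"wz":-0.05,"gripper":4.3},{"x":0,"y":0,"z":0,"wx":0,"wy":0,"wz":0,"gripper":4.3},{"x":0,"y":0,"z":0,"wx":0,"wy":0,"wz":0,"gripper":4.3}]}}

```text
time_s: 14.2
position: [0.5771, 0.0263, 0.336]
tool_rot: [[0.991, -0.133, 0.004], [-0.133, -0.991, -0.002], [0.004, 0.002, -1.0]]
ft_force: [1.7, -6.1, 4.0]
grip_width: 0.0476
```

```bash
python3 - <<'E'
from h import *
o=env.observe();print(o['q'],o['position'],o['ft_force'],o['wrist_torque'],o['grip_width'])
R=o['tool_rot'];print(np.degrees(np.arctan2(R[1,0],R[0,0])))
E
```

```text
[-9.11089625 27.75456925 76.34358524 -0.10035853 75.66677482 -1.44257977] [0.57705641 0.02631479 0.33596093] [ 1.6676209  -6.09642113  4.03709918] [-0.76359172 -0.28857712  0.01882756] 0.04762453963190122
-7.64346163457944
```

>>> {"name": "step_arm", "arguments": {"increments": [{"x":0,"y":0,"z":0,"wx":0,"wy":0,"wz":-0.1,"gripper":4.3},{"x":0,"y":0,"z":0,"wx":0,"wy":0,"wz":-0.1,"gripper":4.3},{"x":0,"y":0,"z":0,"wx":0,"wy":0,"wz":-0.1,"gripper":4.3},{"x":0,"y":0,"z":0,"wx":0,"wy":0,"wz":-0.1,"gripper":4.3},{"x":0,"y":0,"z":0,"wx":0,"wy":0,"wz":-0.1,"gripper":4.3},{"x":0,"y":0,"z":0,"wx":0,"wy":0,"wz":-0.1,"gripper":4.3},{"x":0,"y":0,"z":0,"wx":0,"wy":0,"wz":-0.1,"gripper":4.3},{"x":0,"y":0,"z":0,"wx":0,"wy":0,"wz":-0.1,"gripper":4.3},{"x":0,"y":0,"z":0,"wx":0,"wy":0,"wz":-0.1,"gripper":4.3},{"x":0,"y":0,"z":0,"wx":0,"wy":0,"wz":-0.1,"gripper":4.3},{"x":0,"y":0,"z":0,"wx":0,"wy":0,"wz":-0.05,"gripper":4.3},{"x":0,"y":0,"z":0,"wx":0,"wy":0,"wz":0,"gripper":4.3},{"x":0,"y":0,"z":0,"wx":0,"wy":0,"wz":0,"gripper":4.3}]}}

```text
time_s: 15.5
position: [0.5775, 0.0265, 0.336]
tool_rot: [[0.608, 0.794, 0.006], [0.794, -0.608, -0.002], [0.002, 0.006, -1.0]]
ft_force: [6.6, -3.3, 2.1]
grip_width: 0.0477
```

```bash
python3 - <<'E'
from h import *
o=env.observe();print(o['q'],o['position'],o['ft_force'],o['wrist_torque'],o['grip_width'])
R=o['tool_rot'];print(np.degrees(np.arctan2(R[1,0],R[0,0])))
E
```

```text
[-9.09204241e+00  2.77789727e+01  7.62945118e+01 -4.04736128e-02
  7.55725955e+01 -6.16029875e+01] [0.57751206 0.02651663 0.33599086] [ 6.56942665 -3.26978829  2.07362386] [-0.38874113 -0.9634551  -0.01365243] 0.04768942544422235
52.52129345264995
```

>>> {"name": "step_arm", "arguments": {"increments": [{"x":0,"y":0,"z":0,"wx":0,"wy":0,"wz":0,"gripper":6},{"x":0,"y":0,"z":0,"wx":0,"wy":0,"wz":0,"gripper":8.54},{"x":0,"y":0,"z":0,"wx":0,"wy":0,"wz":0,"gripper":8.54},{"x":0,"y":0,"z":0,"wx":0,"wy":0,"wz":0,"gripper":8.54},{"x":0,"y":0,"z":0,"wx":0,"wy":0,"wz":0,"gripper":8.54},{"x":0,"y":0,"z":0,"wx":0,"wy":0,"wz":0,"gripper":8.54},{"x":0,"y":0,"z":-2,"wx":0,"wy":0,"wz":0,"gripper":8.54},{"x":0,"y":0,"z":-3,"wx":0,"wy":0,"wz":0,"gripper":8.54},{"x":0,"y":0,"z":-3,"wx":0,"wy":0,"wz":0,"gripper":8.54},{"x":0,"y":0,"z":-3,"wx":0,"wy":0,"wz":0,"gripper":8.54},{"x":-1.5,"y":-2,"z":0,"wx":0,"wy":0,"wz":0,"gripper":8.54},{"x":-1.5,"y":-2,"z":0,"wx":0,"wy":0,"wz":0,"gripper":8.54},{"x":-1.5,"y":-2,"z":0,"wx":0,"wy":0,"wz":0,"gripper":8.54},{"x":-1.5,"y":-2,"z":0,"wx":0,"wy":0,"wz":0,"gripper":8.54},{"x":-1.5,"y":-2,"z":0,"wx":0,"wy":0,"wz":0,"gripper":8.54},{"x":-1.5,"y":-2,"z":0,"wx":0,"wy":0,"wz":0,"gripper":8.54},{"x":-1.5,"y":-2,"z":0,"wx":0,"wy":0,"wz":0,"gripper":8.54},{"x":-1.5,"y":-2,"z":0,"wx":0,"wy":0,"wz":0,"gripper":8.54},{"x":0,"y":0,"z":0,"wx":0,"wy":0,"wz":0,"gripper":8.54},{"x":0,"y":0,"z":0,"wx":0,"wy":0,"wz":0,"gripper":8.54}]}}

```text
time_s: 17.5
position: [0.3766, 0.0291, 0.4451]
tool_rot: [[0.608, 0.794, 0.001], [0.794, -0.608, -0.0], [0.001, 0.001, -1.0]]
ft_force: [0.3, 0.0, -0.1]
grip_width: 0.0857
```

```bash
python3 - <<'E'
from h import *
b=grab('side','s5');a=grab('top','t5')
m=cv2.inRange(cv2.cvtColor(a['color'],cv2.COLOR_BGR2HSV),(8,90,90),(22,255,255))
for c in cv2.findContours(m,0,2)[0]:
    if cv2.contourArea(c)>200: q=cv2.minEnclosingCircle(c);print(q,onz(a,q[0],.04))
cv2.imwrite('pics/c5.png',np.hstack([cv2.resize(a['color'][110:270,240:400],(400,400)),cv2.resize(a['color'][145:210,275:340],(400,400),interpolation=2)]))
E
```

```text
((356.8904113769531, 184.8493194580078), 12.75841236114502) [ 0.57417745 -0.11886339  0.04      ]
((494.5, 197.5), 34.1541633605957) [ 0.53084579 -0.47713812  0.04      ]
((240.21287536621094, 159.74752807617188), 19.14803695678711) [0.64985867 0.18564598 0.04      ]
((51.15137481689453, 144.07798767089844), 21.716615676879883) [0.70735294 0.69039184 0.04      ]
((13.5, 132.5), 18.560810089111328) [0.74258897 0.79464879 0.04      ]
((62.694889068603516, 98.9600601196289), 19.646461486816406) [0.83239828 0.66589379 0.04      ]
```

View pics/c5.png

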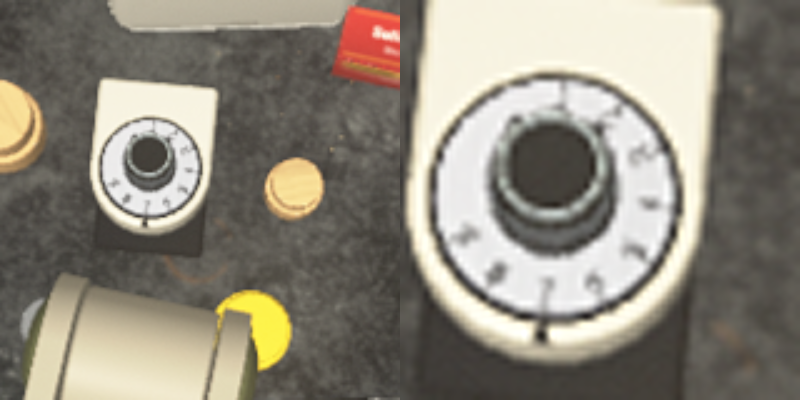

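The 7 stands at the pointer: crop (545,290), pointer at (541,330), with 8 and 9 to its left and 1 at the back. The cap stands upright at px (357,185), about (0.574, -0.119), and the arm is clear of everything. Handing in.

```bash
python3 -c "
from rig import env
o=env.observe();print(o['time_s'],o['ft_force'],o['qvel'].round(2));print(env.close_job())"
```

```text
17.6 [ 0.73765509 -0.33388996 -0.4830989 ] [ 0.02  0.51  0.03 -0.05 -0.07  0.02]
the job is handed in; nothing more can be done
None
```

The grinder is set for filter coffee: the cap is off and on the worktop, and the collar reads 7. I handed the job in at 17.6 s; no verdict is reported.

- **Cap:** I pulled the small wooden cap straight up off the grinder and set it mouth down about 0.15 m to the grinder's right. The last top view shows it upright at about (0.574, -0.119).
- **Collar:** It started at 3, and I turned it 120° counter-clockwise in a single grasp. Wrist torque was near zero before I let go. The last picture shows the 7 at the pointer.
- **Mug, jar and teaspoon:** I never reached for them, but I did not re-measure their positions at the end.
- **Robot:** The gripper is open and clear of everything, with external force under 1 N.

One move call was refused for missing keys and moved nothing. None of the other checks failed or disagreed.

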